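# Unstack the topping tins into their trays

## Task

Take the stack of topping tins apart, one tin at a time from the top down, and set each tin in the wooden tray of its own shape and size, standing upright and flat on the tray's floor. Set the tins down rather than dropping them, never tip one over, and leave the dough scraper and the bowl where they are.

Things in the scene. Friction and masses are not known exactly. Their poses are not given: they have to be found in the camera images.
- tin_small: Plain metal tin with its lid on, told from the others by its outline; grip it by the sides. Origin: centre of its underside; z up. Small round tin, 30 mm diameter, 40 mm tall, about 60 g. At the start it is the top of the stack, on the larger round tin.
- tin_round: Plain metal tin with its lid on, told from the others by its outline; grip it by the sides. Origin: centre of its underside; z up. Larger round tin, 46 mm diameter, 44 mm tall, about 110 g. At the start it stands on the square tin.
- tin_square: Plain metal tin with its lid on, told from the others by its outline; grip it by the sides. Origin: centre of its underside; z up. Square tin, 58 x 58 mm, 44 mm tall, about 170 g; x and y axes square to its sides. At the start it stands on the oblong tin.
- tin_oblong: Plain metal tin with its lid on, told from the others by its outline; grip it by the sides. Origin: centre of its underside; z up. Oblong tin, 104 mm along its x, 66 mm along its y, 44 mm tall, about 280 g. At the start it is the bottom of the stack, on a fixed dark rubber pad 130 x 90 mm, 8 mm thick.
- tray_small: Fixed shallow wooden tray, pale rim and browner floor. Floor 3 mm thick, rim 6 mm wide with its top 11 mm above the work surface (8 mm above the tray floor). Origin: centre of its underside, on the work surface; z up. Smallest round tray: inside diameter 44 mm, outside 56 mm. For the small round tin (7 mm room all round).
- tray_round: Fixed shallow wooden tray, pale rim and browner floor. Floor 3 mm thick, rim 6 mm wide with its top 11 mm above the work surface (8 mm above the tray floor). Origin: centre of its underside, on the work surface; z up. Larger round tray: inside diameter 60 mm, outside 72 mm. For the larger round tin (7 mm room all round).
- tray_square: Fixed shallow wooden tray, pale rim and browner floor. Floor 3 mm thick, rim 6 mm wide with its top 11 mm above the work surface (8 mm above the tray floor). Origin: centre of its underside, on the work surface; z up. Square tray: inside 72 x 72 mm, outside 84 x 84 mm, x and y axes square to its sides. For the square tin (7 mm room all round).
- tray_oblong: Fixed shallow wooden tray, pale rim and browner floor. Floor 3 mm thick, rim 6 mm wide with its top 11 mm above the work surface (8 mm above the tray floor). Origin: centre of its underside, on the work surface; z up. Oblong tray: inside 118 mm along its x and 80 mm along its y, outside 130 x 92 mm. For the oblong tin (7 mm room all round).
- scraper: Bystander: steel dough scraper with a wooden handle, lying flat, 150 mm along its x, about 107 mm along its y, 25 mm high at the handle. Origin: on the work surface, near its middle.
- bowl: Bystander: small steel bowl, 116 mm across the rim, 45 mm high. Origin: centre of its underside.
Things that resemble listed ones, but are neither listed nor needed, are in the scene too. What is shaped like the tin_small but turquoise is not meant.

How it is judged:
By the outcome, as a careful person would: the job done as asked, in the order asked, and still so for the second after the job is handed in, with the robot touching nothing.
It also fails if it takes over 134 s, if anything falls off the work surface, if the arm or the gripper's body presses on something with over 40 N, if the wrist force passes 120 N, or if a joint passes its speed limit or range.

## Robot

A 6-joint arm with a two-finger parallel gripper is mounted at the origin on the work surface. World frame = base frame: x ahead of the robot, y to its left, z up, the work surface at z = 0. Lengths are in m, angles in rad, forces in N, time in s.
With the tool pointing down it reaches from about 0.375 to 0.825 m from the base axis. Payload 5.5 kg.
Tool frame: the origin (TCP) lies midway between the tips of the shut fingers; the grasp point (between the pads) lies 19 mm behind it (manip.grasp_offset is the distance from the TCP to the grasp point, in m); z points along the fingers, y is the line along which they close (so a half turn about z gives the same grasp; the last joint's range is limited). The gripper opens to 85 mm and grips with 20 to 120 N. Pads are 22 mm wide; open, the fingers measure 114 mm over their backs; the gripper's body (76 mm by 85 mm) begins 54 mm behind the grasp point. The pads swing forward as they close: fully open they stand 13 mm farther back than shut.
Start: joints at [1.126, 0.314, -0.047, 1.21, 0, 1.571], TCP at [0.258, 0.542, 0.231] pointing down, gripper open.
Joint ranges: [-2.67, 2.67], [-0.69, 1.73], [-1.03, 1.25], [-2.08, 2.16], [-1.42, 1.45], [-3.14, 3.14]. Speed limits (rad/s): [2.39, 2.39, 3.01, 3.14, 3.14, 3.14].

## Interface

Orientations are given as a unit quaternion [x, y, z, w].
In Python, from station import manip gives the robot as it stands.
- The arm moves only by the shell command python3 -m crank 'ROWS' [OPENING] [FORCE]. ROWS is a JSON object of lists of equal length, an entry for each row: "delta_pos": the shift along the tool's x, y, z in m, a list of three; "roll": the turn about the tool's z in degrees. A call has 1 to 20 rows; each row shifts and turns the commanded pose from where the row before left it, along the tool's axes as they then stand; what a row does not reach is not made up. A row lasts 1/12 s, in which the tool goes at most 41.7 mm and 7.16 degrees, less where a joint would pass 70% of its speed; a pose out of reach is approached as far as the arm can. A call with a gripper value outside its range is refused whole. OPENING is the gripper's target within -1 to 1 (shut at 1, half-way at 0, fully open at -1), set as the call begins (- or left out, the last holds). The fingers move at their own pace and stop on an object; FORCE is the grip in N (left out, the last holds). Time passes only in rows, so rows that do not move let the fingers close. It gives the time, the measured TCP pose, the force and the opening at its end, in the units of the state.
- manip.get_obs(): the state, without advancing time (a new reading comes with each control period).
- manip.get_image(name): name is "scene" or "top" or "wrist"; returns (picture, depth): 480x640x3 uint8, red, green, blue; 480x640 float32, m along the optical axis (not along the pixel's ray), 0 where there is no reading.
- manip.calibration(name): a dict with "camera_matrix" (3x3 intrinsics, pixels), "camera_from_world" (4x4, takes a point from world to camera coordinates); the wrist camera has in their place "hand_eye" (4x4, takes a point from camera to tool coordinates, whose origin is the TCP and whose axes are the flange's). Camera axes: x right, y up, looking along -z (the intrinsics and any distortion apply to the point x, -y, -z); pixel columns grow to the right and rows downward; lengths in m; the calibration is good to about 2 mm. A picture is of the moment at which its call begins: read the wrist's pose just before it. calibration takes no time and is no camera call.
- manip.hand_in(): hands the job in, once; it reports no verdict.
The state is a dict: "t": time; "q": joint angles; "dq": joint speeds; "joint_torque": joint torques, N m; "tool_pos": TCP position; "ee_rot": TCP orientation; "contact_force": force on the tool from outside, world axes, zero at the start; "moment": the same for the moment, N m; "width": finger opening in m.
Only numpy, scipy, OpenCV 4.12 (cv2) and the standard library are available. Lean on these libraries where they do the work, as an engineer would, in place of code of your own. Each camera call takes 0.05 s, during which the arm holds its last target. There are 200 camera calls.

## Working session

There is one attempt and no reset: what is moved stays moved. The work goes in short steps, Python scripts to look and compute and a shell command to move; the robot and the scene stay as the last step left them, time stands still between calls to the robot, and variables do not carry over. Pictures are saved under pics/ and viewed, on a budget of 14 in all, crops included, one or two more only if the job needs it, and the job is handed in when it is done.

```bash
ls; mkdir -p pics; python3 - <<'E'
from station import manip
import cv2,numpy as np
np.set_printoptions(precision=4,suppress=True)
o=manip.get_obs();print(o)
for n in("top","scene"):
    p,d=manip.get_image(n);cv2.imwrite(f"pics/{n}0.png",p[:,:,::-1]);np.save(f"pics/{n}0.npy",d)
    print(manip.calibration(n))
print(manip.calibration("wrist"),manip.grasp_offset)
E
```

```text
pics
{'t': 0.0, 'q': array([ 1.126 ,  0.3142, -0.0481,  1.2102,  0.    ,  1.5708]), 'dq': array([-0.0006, -0.0002,  0.0012,  0.0003,  0.0016, -0.0006]), 'joint_torque': array([ -0.0009, -53.9583,  33.9754,   0.0191,   0.0001,   0.    ]), 'tool_pos': array([0.2579, 0.5411, 0.2305]), 'ee_rot': array([ 0.2205,  0.9754, -0.0008, -0.0002]), 'contact_force': array([-0.8778, -0.1711,  0.2585]), 'moment': array([ 0.0451, -0.0472,  0.0188]), 'width': 0.0852264772148166}
{'camera_matrix': array([[440.5446,   0.    , 318.7546],
       [  0.    , 440.5446, 239.1366],
       [  0.    ,   0.    ,   1.    ]]), 'camera_from_world': array([[-0.0186, -0.9989, -0.0424,  0.0367],
       [ 0.9837, -0.0259,  0.1782, -0.5852],
       [-0.1791, -0.0384,  0.9831, -0.7993],
       [ 0.    ,  0.    ,  0.    ,  1.    ]])}
{'camera_matrix': array([[527.0946,   0.    , 322.3255],
       [  0.    , 527.0946, 239.7734],
       [  0.    ,   0.    ,   1.    ]]), 'camera_from_world': array([[ 0.202 ,  0.9793, -0.0135, -0.108 ],
       [-0.5319,  0.1213,  0.8381,  0.2082],
       [ 0.8223, -0.1621,  0.5454, -1.77  ],
       [ 0.    ,  0.    ,  0.    ,  1.    ]])}
{'camera_matrix': array([[392.6445,   0.    , 321.2844],
       [  0.    , 392.6445, 239.4914],
       [  0.    ,   0.    ,   1.    ]]), 'hand_eye': array([[-0.0004,  0.96  ,  0.28  ,  0.0706],
       [ 1.    ,  0.0003,  0.0004, -0.0011],
       [ 0.0003,  0.28  , -0.96  , -0.1424],
       [ 0.    ,  0.    ,  0.    ,  1.    ]])} 0.0187
```

View pics/top0.png

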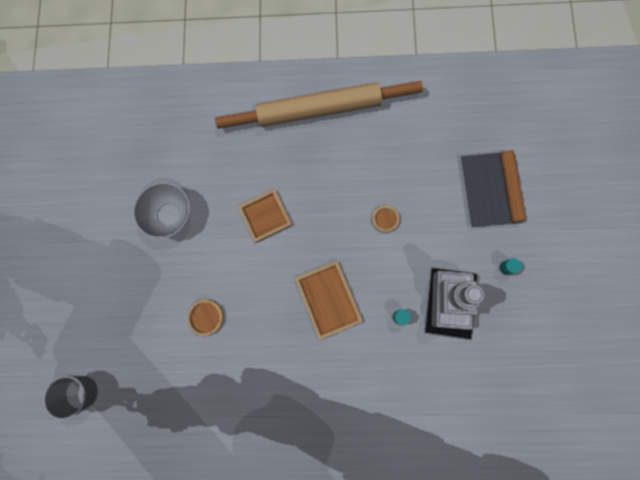

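View pics/scene0.png

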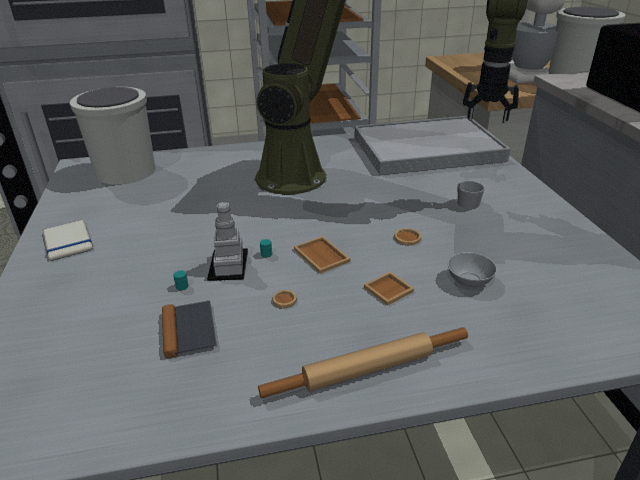

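Top view: the stack is at (455,300), and the trays are small at (386,218), round at (205,317), square at (265,215) and oblong at (328,300). The candidates for tin_small are the plain grey tin on top of the stack at (474,294) and the turquoise tins at (402,317) and (512,267). The grey one fits, since it tops the stack and turquoise is excluded.

```bash
cat >h.py <<'E'
import numpy as np,cv2
from station import manip
np.set_printoptions(precision=4,suppress=True)
F=np.diag([1.,-1,-1])
def cam(name,obs=None):
    c=manip.calibration(name);K=c["camera_matrix"]
    if name=="wrist":
        from scipy.spatial.transform import Rotation as R
        H=c["hand_eye"];T=R.from_quat(obs["ee_rot"]).as_matrix()
        return K,T@H[:3,:3],T@H[:3,3]+obs["tool_pos"]
    M=c["camera_from_world"];return K,M[:3,:3].T,-M[:3,:3].T@M[:3,3]
def rays(C,px):
    px=np.atleast_2d(np.asarray(px,float))
    return (np.c_[px,np.ones(len(px))]@np.linalg.inv(C[0]).T)@F@C[1].T
def plane(C,px,z):
    r=rays(C,px);return C[2]+r*((z-C[2][2])/r[:,2])[:,None]
def cloud(C,d):
    v,u=np.mgrid[:480,:640];r=rays(C,np.c_[u.ravel(),v.ravel()])
    return (C[2]+r*d.ravel()[:,None]).reshape(480,640,3)
def rect(P):
    (c,s,a)=cv2.minAreaRect((np.asarray(P)[:,:2]*1000).astype(np.float32))
    if s[0]<s[1]: s=s[::-1];a+=90
    return np.array(c)/1000,np.array(s),a%180
E
python3 - <<'E'
from h import *
for n in("top","scene"):
    C=cam(n);d=np.load(f"pics/{n}0.npy");X=cloud(C,d)
    img=cv2.imread(f"pics/{n}0.png");hsv=cv2.cvtColor(img,cv2.COLOR_BGR2HSV)
    print(n,C[2]);ok=(d>0)
    m=((hsv[...,1]>90)&(hsv[...,0]<25)&(hsv[...,2]>60)).astype(np.uint8)
    for c in cv2.findContours(m,cv2.RETR_EXTERNAL,cv2.CHAIN_APPROX_NONE)[0]:
        A=cv2.contourArea(c)
        if A<150 or A>6000: continue
        P=plane(C,c[:,0],.011);print("tray?",c[:,0].mean(0),A,*rect(P))
    s=((hsv[...,0]>75)&(hsv[...,0]<100)&(hsv[...,1]>120)).astype(np.uint8)
    for c in cv2.findContours(s,cv2.RETR_EXTERNAL,cv2.CHAIN_APPROX_NONE)[0]:
        if cv2.contourArea(c)>60: print("turq",c[:,0].mean(0),rect(plane(C,c[:,0],.04))[0])
    st=np.zeros((480,640),bool)
    if n=="top": st[255:345,420:500]=1
    else: st[195:290,200:262]=1
    print("table z",np.median(X[...,2][ok&(abs(X[...,2])<.02)]))
    for z in(.18,.14,.096,.052):
        q=X[st&ok&(abs(X[...,2]-z)<.006)]
        print(z,len(q),q.mean(0) if len(q) else '',*(rect(q) if len(q)>5 else ''))
E
```

```text
top [ 0.4331 -0.0092  0.8916]
tray? [204.8    317.2842] 870.5 [0.4412 0.2558] [66.986  64.7267] 89.01397705078125
tray? [328.241  300.1077] 2736.5 [0.4717 0.0091] [126.5212  88.6397] 20.67394256591797
tray? [385.3188 218.7391] 454.5 [ 0.632  -0.1112] [49.8384 49.5579] 61.10072326660156
tray? [264.5299 215.7985] 1419.0 [0.6458 0.1369] [82.3451 79.6172] 25.505016326904297
tray? [512.2453 186.2516] 919.5 [ 0.6936 -0.3715] [150.3248  28.6808] 3.7608938217163086
tray? [318.8647 104.1628] 3241.0 [0.8888 0.0202] [449.6246  49.2953] 98.62606430053711
turq [401.5    316.9524] [ 0.4346 -0.1296]
turq [510.52 266.44] [ 0.5266 -0.3413]
table z 0.0011366378904092977
0.18 292 [ 0.4674 -0.2242  0.1809] [ 0.4673 -0.2249] [29.5134 26.8588] 88.19646453857422
0.14 250 [ 0.4662 -0.2185  0.1407] [ 0.4672 -0.2237] [45.0678 39.3219] 11.821039199829102
0.096 443 [ 0.4637 -0.2152  0.0965] [ 0.4671 -0.226 ] [57.9336 57.9297] 85.61773681640625
0.052 900 [ 0.4587 -0.223   0.0529] [ 0.4651 -0.2268] [104.1748  65.812 ] 174.42212677001953
scene [ 1.5881 -0.2064  0.7894]
tray? [361.2735 362.2242] 3910.0 [0.8663 0.02
[... 509 characters left out ...]
069  0.3047] [524.8962 207.0296] 169.4680633544922
tray? [522.3939  92.0505] 378.5 [-0.602   1.2008] [407.5446 127.2072] 159.37743377685547
tray? [457.3049  68.6951] 1343.0 [-1.0767  1.0319] [756.3035 313.3716] 151.75045776367188
turq [180.4  279.68] [ 0.5528 -0.3439]
turq [265.413 248.   ] [ 0.4627 -0.1333]
table z 0.0014382548699306552
0.18 93 [ 0.473  -0.225   0.1802] [ 0.472  -0.2248] [31.4837 28.6484] 172.53274536132812
0.14 125 [ 0.4798 -0.2271  0.1403] [ 0.4752 -0.227 ] [43.3228 38.8898] 86.09313201904297
0.096 199 [ 0.4845 -0.2251  0.0965] [ 0.4716 -0.2267] [60.5008 57.9189] 175.99214935302734
0.052 282 [ 0.5007 -0.228   0.0526] [ 0.4686 -0.2279] [105.6735  66.4032] 174.7467498779297
```

```bash
python3 - <<'E'
import cv2,numpy as np
a=cv2.imread("pics/top0.png")[245:345,390:530];b=cv2.imread("pics/scene0.png")[190:300,160:290]
f=lambda x:cv2.resize(x,(400,int(400*x.shape[0]/x.shape[1])),interpolation=cv2.INTER_CUBIC)
a,b=f(a),f(b);h=max(len(a),len(b));P=np.zeros((h,800,3),np.uint8);P[:len(a),:400]=a;P[:len(b),400:]=b
cv2.imwrite("pics/crop0.png",P)
E
```

```text
(no output)
```

View pics/crop0.png

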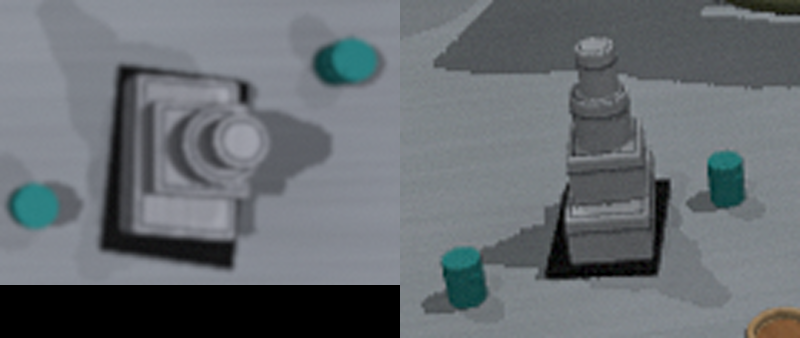

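The crop confirms it: the grey tin is on top of the stack, and the two turquoise look-alikes stand apart on the table. I'll turn the tool square to the stack first and lift a little.

```bash
python3 -m crank '{"delta_pos":[[0,0,-0.01],[0,0,-0.01],[0,0,-0.01],[0,0,-0.01],[0,0,0]],"roll":[-5,-5,-5,-5,0]}' -1 40
cat >>h.py <<'E'
def go(x,y,z,yang=None):
    "print tool-axis shift (before any roll) to a world TCP goal, and the roll to tool-y angle yang"
    from scipy.spatial.transform import Rotation as R
    o=manip.get_obs();T=R.from_quat(o["ee_rot"]).as_matrix()
    a=np.degrees(np.arctan2(T[1,1],T[0,1]));d=T.T@(np.array([x,y,z])-o["tool_pos"])
    print("t",round(o["t"],2),"pos",o["tool_pos"],"yang",round(a,2),"q",o["q"],"F",o["contact_force"],"w",round(o["width"],4))
    print("GO",d,"rows",round(np.linalg.norm(d)/.0417,1),"roll",None if yang is None else round(a-yang,2))
E
python3 -c "from h import *;go(.50,.06,.27)"
```

```text
t: 0.52
tool_pos: [0.2585, 0.5423, 0.2729]
ee_rot: [0.047, 0.999, 0.001, 0.0]
contact_force: [0.2, -1.0, 0.2]
width: 0.0851
t 0.52 pos [0.2585 0.5423 0.2729] yang 84.64 q [ 1.126   0.3012  0.0303  1.2976 -0.      1.2196] F [ 0.193  -1.0268  0.2483] w 0.0851
GO [-0.2855 -0.4576  0.0022] rows 12.9 roll None
```

```bash
python3 -m crank '{"delta_pos":[[-0.0204,-0.0327,0],[-0.0204,-0.0327,0],[-0.0204,-0.0327,0],[-0.0204,-0.0327,0],[-0.0204,-0.0327,0],[-0.0204,-0.0327,0],[-0.0204,-0.0327,0],[-0.0204,-0.0327,0],[-0.0204,-0.0327,0],[-0.0204,-0.0327,0],[-0.0204,-0.0327,0],[-0.0204,-0.0327,0],[-0.0204,-0.0327,0],[-0.0204,-0.0327,0],[0,0,0],[0,0,0]],"roll":[0,0,0,0,0,0,0,0,0,0,0,0,0,0,0,0]}'
cat >>h.py <<'E'
def wrist(tag):
    o=manip.get_obs();p,d=manip.get_image("wrist");cv2.imwrite(f"pics/{tag}.png",p[:,:,::-1]);np.save(f"pics/{tag}.npy",d)
    return cam("wrist",o),p[:,:,::-1],d
def trays(C,img,z=.011):
    hsv=cv2.cvtColor(np.ascontiguousarray(img),cv2.COLOR_BGR2HSV)
    m=((hsv[...,1]>90)&(hsv[...,0]<25)&(hsv[...,2]>60)).astype(np.uint8)
    for c in cv2.findContours(m,cv2.RETR_EXTERNAL,cv2.CHAIN_APPROX_NONE)[0]:
        A=cv2.contourArea(c)
        if A<500: continue
        print("tray",c[:,0].min(0),c[:,0].max(0),A,*rect(plane(C,c[:,0],z)))
E
python3 - <<'E'
from h import *
C,i,d=wrist("w1");trays(C,i);print(C[2]);X=cloud(C,d)
ok=d>0
for z in(.18,.14,.096,.052):
    q=X[ok&(abs(X[...,2]-z)<.006)&(abs(X[...,0]-.468)<.07)&(abs(X[...,1]+.225)<.07)]
    print(z,len(q),*(rect(q) if len(q)>5 else ''))
go(.47,-.225,.25,84.5)
E
```

```text
t: 1.85
tool_pos: [0.4988, 0.0569, 0.2703]
ee_rot: [0.051, 0.999, -0.0, -0.001]
contact_force: [-0.5, 0.4, 0.2]
width: 0.0853
tray [356 271] [441 360] 4599.0 [0.6443 0.1351] [86.1153 82.5157] 25.130887985229492
tray [202  94] [339 246] 11206.0 [0.4704 0.0081] [128.6241  91.1155] 21.077138900756836
tray [480  80] [553 154] 4165.0 [0.4408 0.2532] [70.7744 68.9799] 93.47224926948547
[0.4282 0.0627 0.4128]
0.18 0
0.14 0
0.096 1036 [ 0.4708 -0.2016] [59.6213 16.8194] 161.9453125
0.052 2811 [ 0.4647 -0.2236] [103.2853  57.6897] 173.3974609375
t 1.9 pos [0.4983 0.0581 0.2704] yang 84.31 q [ 0.1157  0.1158 -0.2057  1.2508  0.0005  0.2151] F [-0.1814  0.8108 -0.1773] w 0.0851
GO [ 0.0001 -0.2845  0.0204] rows 6.8 roll -0.19
```

View pics/w1.png

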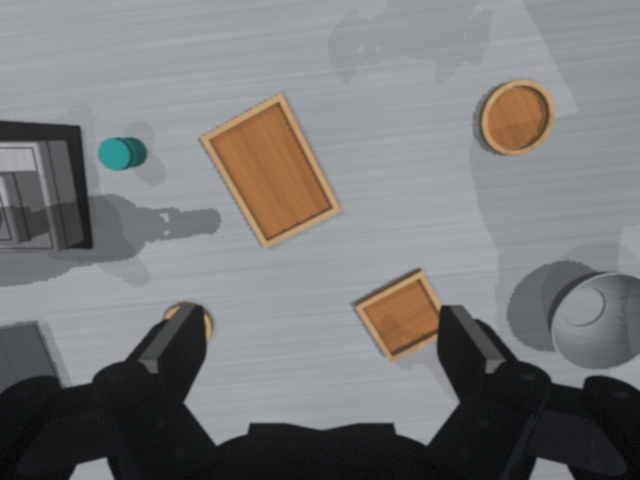

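The wrist view shows the oblong tray at (270,170), the round tray at (517,117), the square tray at (400,315, partly behind a finger) and the small tray at (190,320, mostly hidden). Positions agree with the top camera to about 2 mm. Next I move over the stack.

```bash
python3 -m crank '{"delta_pos":[[0,-0.036,0],[0,-0.036,0],[0,-0.036,0],[0,-0.036,0],[0,-0.036,0],[0,-0.036,0],[0,-0.036,0],[0,-0.032,0],[0,0,0],[0,0,0],[0,0,0]],"roll":[0,0,0,0,0,0,0,0,0,0,0]}'
python3 - <<'E'
from h import *
C,i,d=wrist("w2");trays(C,i);X=cloud(C,d)
ok=d>0
for z in(.18,.14,.096,.052):
    m=ok&(abs(X[...,2]-z)<.006)&(abs(X[...,0]-.468)<.07)&(abs(X[...,1]+.225)<.06);q=X[m]
    v,u=np.nonzero(m)
    print(z,len(q),u.min(),u.max(),v.min(),v.max(),*(rect(q) if len(q)>5 else ''))
go(.469,-.225,.25,84.5)
E
```

```text
t: 2.82
tool_pos: [0.4716, -0.2224, 0.271]
ee_rot: [0.047, 0.999, 0.001, -0.0]
contact_force: [0.0, -0.2, -0.4]
width: 0.0855
tray [197 332] [239 443] 2108.5 [ 0.6927 -0.3732] [154.9621  31.0165] 3.7724761962890625
tray [407 303] [440 346] 1116.0 [ 0.6294 -0.1224] [54.5248 36.5917] 174.64591217041016
tray [599 284] [639 361] 1906.0 [0.6518 0.1138] [89.5098 46.2479] 24.269996643066406
tray [482  94] [606 246] 11477.5 [0.4703 0.0062] [129.989   92.8946] 21.031097412109375
0.18 1748 292 338 213 260 [ 0.467  -0.2272] [29.2567 28.9374] 15.798337936401367
0.14 1239 282 345 191 245 [ 0.4634 -0.2289] [45.5228 37.5926] 91.42023599147797
0.096 1663 279 349 173 243 [ 0.4671 -0.2288] [58.3545 57.3829] 175.7564239501953
0.052 2419 278 350 140 250 [ 0.4646 -0.2297] [104.1654  66.0322] 174.28704833984375
t 2.87 pos [ 0.4717 -0.2222  0.2711] yang 84.61 q [-0.4406  0.1523 -0.1619  1.2572  0.0006 -0.3466] F [ 0.2052  0.563  -0.067 ] w 0.0852
GO [ 0.0024 -0.003   0.0211] rows 0.5 roll 0.11
```

View pics/w2.png

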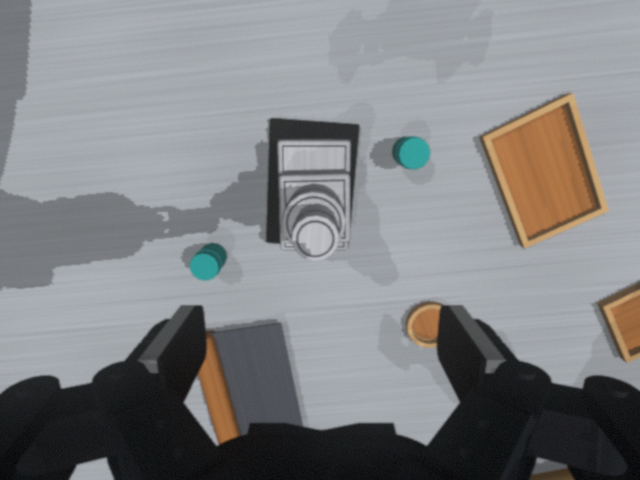

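The wrist view shows the stack at about (316,215) with the small grey tin at (315,238), centred between the open fingers. Next I descend and grip the small tin.

```bash
python3 -m crank '{"delta_pos":[[0.0034,-0.004,0.02],[0,0,0.03],[0,0,0.03],[0,0,0.02],[0,0,0.013],[0,0,0.008],[0,0,0],[0,0,0]],"roll":[0,0,0,0,0,0,0,0]}' -1 40
python3 -m crank '{"delta_pos":[[0,0,0],[0,0,0],[0,0,0],[0,0,0],[0,0,0],[0,0,0],[0,0,0],[0,0,0],[0,0,0],[0,0,0],[0,0,0],[0,0,0]],"roll":[0,0,0,0,0,0,0,0,0,0,0,0]}' 1 40
```

```text
t: 3.53
tool_pos: [0.4681, -0.2268, 0.1507]
ee_rot: [0.047, 0.999, 0.0, 0.0]
contact_force: [-0.1, -0.4, 1.1]
width: 0.0854
t: 4.53
tool_pos: [0.4682, -0.228, 0.151]
ee_rot: [0.048, 0.999, -0.0, 0.001]
contact_force: [-1.2, 0.4, 5.6]
width: 0.0291
```

```bash
python3 -m crank '{"delta_pos":[[0,0,-0.006],[0,0,-0.015],[0,0,-0.025],[0,0,-0.03],[0,0,-0.004],[0,0,0],[0,0,0]],"roll":[0,0,0,0,0,0,0]}'
python3 - <<'E'
from h import *
C,i,d=wrist("w3");X=cloud(C,d)
for z in(.14,.096,.052):
    m=(d>0)&(abs(X[...,2]-z)<.006)&(abs(X[...,0]-.468)<.07)&(abs(X[...,1]+.225)<.06);q=X[m]
    print(z,len(q),*(rect(q) if len(q)>5 else ''))
go(.633,-.1115,.075,84.5)
E
```

```text
t: 5.12
tool_pos: [0.4676, -0.2277, 0.23]
ee_rot: [0.048, 0.999, 0.0, -0.0]
contact_force: [-0.5, -0.1, -1.0]
width: 0.0293
0.14 3737 [ 0.4648 -0.2286] [45.5146 40.8714] 84.94252014160156
0.096 2096 [ 0.4666 -0.2286] [57.6967 57.5174] 86.09439086914062
0.052 2882 [ 0.4642 -0.2299] [103.2265  65.8859] 173.95770263671875
t 5.17 pos [ 0.4671 -0.2275  0.2292] yang 84.51 q [-0.4532  0.1649 -0.2425  1.1651 -0.     -0.3573] F [ 0.4542  0.045  -0.9779] w 0.0289
GO [-0.1543  0.1312  0.154 ] rows 6.1 roll 0.01
```

View pics/w3.png

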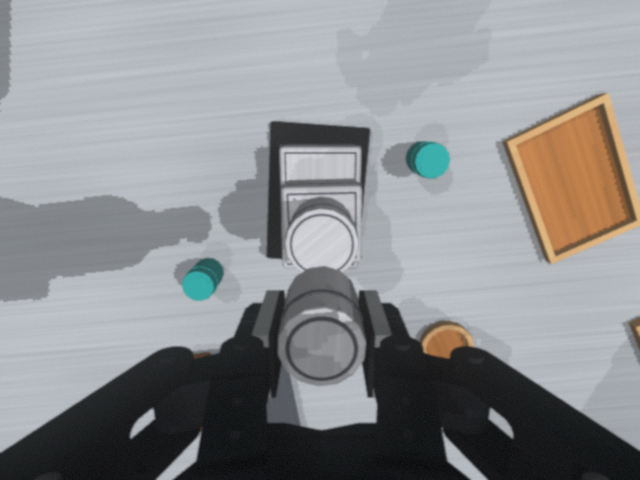

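The wrist view shows the small tin held level at (321,345) and the round tin on the stack undisturbed at (322,243). I carry it to its tray.

```bash
python3 -m crank '{"delta_pos":[[-0.02,0.017,0],[-0.027,0.023,0],[-0.028,0.024,0],[-0.028,0.024,0.01],[-0.028,0.024,0.03],[-0.0233,0.0192,0.035],[0,0,0.035],[0,0,0.03],[0,0,0.014],[0,0,0],[0,0,0]],"roll":[0,0,0,0,0,0,0,0,0,0,0]}'
python3 - <<'E'
from h import *
import json
from scipy.spatial.transform import Rotation as R
c=manip.calibration("wrist");H=c["hand_eye"]
r=H[:3,:3]@F@np.linalg.inv(c["camera_matrix"])@[321.5,349,1];p=H[:3,3]+r*((-.0293-H[2,3])/r[2]);print("tin in tool",p)
C,i,d=wrist("w4");trays(C,i)
top,dd=manip.get_image("top");cv2.imwrite("pics/t4.png",top[180:300,330:430,::-1])
go(.633,-.1115,.014,84.5)
E
```

```text
t: 6.08
tool_pos: [0.6258, -0.1158, 0.0813]
ee_rot: [0.048, 0.999, 0.0, -0.002]
contact_force: [0.4, -0.2, -0.4]
width: 0.029
tin in tool [ 0.0008 -0.0013 -0.0293]
tray [283 218] [376 296] 4380.0 [ 0.6264 -0.1113] [53.5934 43.8098] 73.99530029296875
tray [475   0] [639  91] 9495.0 [0.5287 0.0074] [81.4577 41.0475] 84.50325775146484
t 6.18 pos [ 0.6283 -0.1164  0.0843] yang 84.5 q [-0.1832  0.4741 -0.1585  0.9371 -0.     -0.0873] F [0.1857 1.6459 0.2292] w 0.029
GO [-0.0042  0.0054  0.0703] rows 1.7 roll 0.0
```

View pics/w4.png

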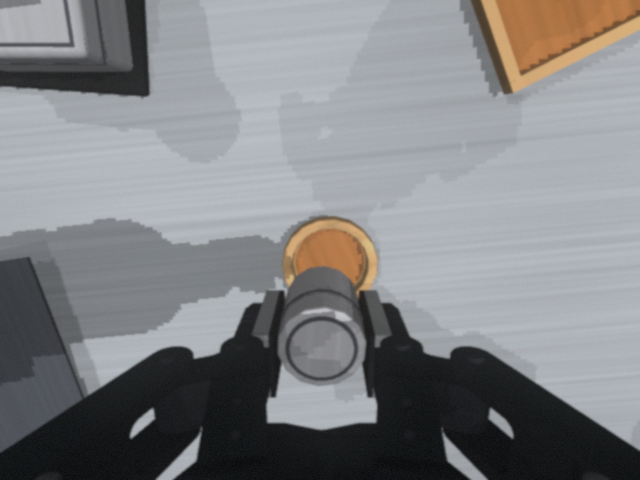

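The view shows the small tin at (321,345) with the small tray ahead at (330,260). I fit the tray's visible rim arc to aim precisely.

```bash
cat >>h.py <<'E'
def circ(C,img,vmax,umin,umax,z=.011):
    from scipy.optimize import least_squares
    hsv=cv2.cvtColor(np.ascontiguousarray(img),cv2.COLOR_BGR2HSV)
    m=((hsv[...,1]>90)&(hsv[...,0]<25)&(hsv[...,2]>60)).astype(np.uint8);m[:,:umin]=0;m[:,umax:]=0
    c=max(cv2.findContours(m,cv2.RETR_EXTERNAL,cv2.CHAIN_APPROX_NONE)[0],key=cv2.contourArea)[:,0]
    P=plane(C,c[c[:,1]<vmax],z)[:,:2]
    s=least_squares(lambda a:np.hypot(*(P-a[:2]).T)-a[2],[*P.mean(0),.03]);print("circle",s.x,"rms",np.sqrt((s.fun**2).mean()))
E
python3 - <<'E'
from h import *
o=manip.get_obs();i=cv2.imread("pics/w4.png");circ(cam("wrist",o),i,262,260,400)
E
```

```text
circle [ 0.6345 -0.1137  0.0266] rms 0.00021821364119111694
```

```bash
python3 -m crank '{"delta_pos":[[-0.0052,0.0055,0],[0,0,0.02],[0,0,0.02],[0,0,0.014],[0,0,0.008],[0,0,0.004],[0,0,0],[0,0,0],[0,0,0]],"roll":[0,0,0,0,0,0,0,0,0]}'
python3 -m crank '{"delta_pos":[[0,0,0.002],[0,0,0.0015],[0,0,0],[0,0,0]],"roll":[0,0,0,0]}'
```

```text
t: 6.93
tool_pos: [0.6345, -0.1113, 0.0188]
ee_rot: [0.048, 0.999, -0.0, 0.001]
contact_force: [0.3, 0.1, -0.4]
width: 0.0285
t: 7.27
tool_pos: [0.6335, -0.1112, 0.0141]
ee_rot: [0.048, 0.999, -0.0, 0.0]
contact_force: [-0.0, -0.2, -0.5]
width: 0.0288
```

```bash
python3 -m crank '{"delta_pos":[[0,0,0.001],[0,0,0.0005],[0,0,0],[0,0,0]],"roll":[0,0,0,0]}'
```

```text
t: 7.6
tool_pos: [0.6336, -0.1112, 0.014]
ee_rot: [0.048, 0.999, -0.0, 0.0]
contact_force: [-5.5, 0.9, 10.0]
width: 0.0286
```

Contact made. Release, rise, and return over the stack.

```bash
python3 -m crank '{"delta_pos":[[0,0,0],[0,0,0],[0,0,0],[0,0,0],[0,0,0],[0,0,0],[0,0,-0.01],[0,0,-0.02],[0,0,-0.03],[0,0,-0.035],[0,0,-0.035],[0,0,-0.035],[0,0,-0.02],[0,0,0]],"roll":[0,0,0,0,0,0,0,0,0,0,0,0,0,0]}' -1
python3 -c "from h import *;go(.467,-.2275,.19,84.5)"
```

```text
t: 8.77
tool_pos: [0.6366, -0.1117, 0.2045]
ee_rot: [0.048, 0.999, -0.001, 0.005]
contact_force: [0.2, -0.3, 0.6]
width: 0.0851
t 8.77 pos [ 0.6366 -0.1117  0.2045] yang 84.52 q [-0.1738  0.4034  0.0191  1.1767 -0.     -0.078 ] F [ 0.233  -0.3039  0.6261] w 0.0851
GO [ 0.1579 -0.1314  0.0131] rows 4.9 roll 0.02
```

```bash
python3 -m crank '{"delta_pos":[[0.02,-0.017,0],[0.025,-0.021,0],[0.025,-0.021,0],[0.025,-0.021,0],[0.025,-0.021,0],[0.025,-0.02,0],[0.012,-0.01,0],[0,0,0],[0,0,0],[0,0,0]],"roll":[0,0,0,0,0,0,0,0,0,0]}'
python3 - <<'E'
from h import *
C,i,d=wrist("w5");X=cloud(C,d)
for z in(.14,.096,.052):
    m=(d>0)&(abs(X[...,2]-z)<.006)&(abs(X[...,0]-.468)<.07)&(abs(X[...,1]+.225)<.06);q=X[m]
    print(z,len(q),*(rect(q) if len(q)>5 else ''))
C=cam("top");p,d=manip.get_image("top");X=cloud(C,d);m=(abs(X[...,2]-.043)<.007)&(np.hypot(X[...,0]-.633,X[...,1]+.112)<.03);q=X[m]
print("small top",len(q),q[:,2].std(),q[:,2].mean(),rect(q))
cv2.imwrite("pics/t5.png",cv2.resize(p[150:350,330:530,::-1],(600,600)))
go(.467,-.2275,.103,84.5)
E
```

```text
t: 9.6
tool_pos: [0.4651, -0.2264, 0.1975]
ee_rot: [0.048, 0.999, 0.0, 0.0]
contact_force: [0.0, -0.1, -0.1]
width: 0.0857
0.14 5266 [ 0.4673 -0.2288] [45.2856 45.1084] 141.07548141479492
0.096 2550 [ 0.4666 -0.2286] [57.7014 57.6062] 86.11800384521484
0.052 3435 [ 0.4648 -0.2298] [104.5312  65.9231] 174.3299789428711
small top 180 0.001688140362991188 0.044265362434690585 (array([ 0.6319, -0.1099]), array([27.9358, 27.6676]), 61.72792434692383)
t 9.7 pos [ 0.4655 -0.2261  0.1974] yang 84.58 q [-0.4523  0.176  -0.3031  1.0916  0.0003 -0.3577] F [ 0.4803 -0.0089  0.6843] w 0.0858
GO [-0.0017 -0.0013  0.0944] rows 2.3 roll 0.08
```

View pics/t5.png

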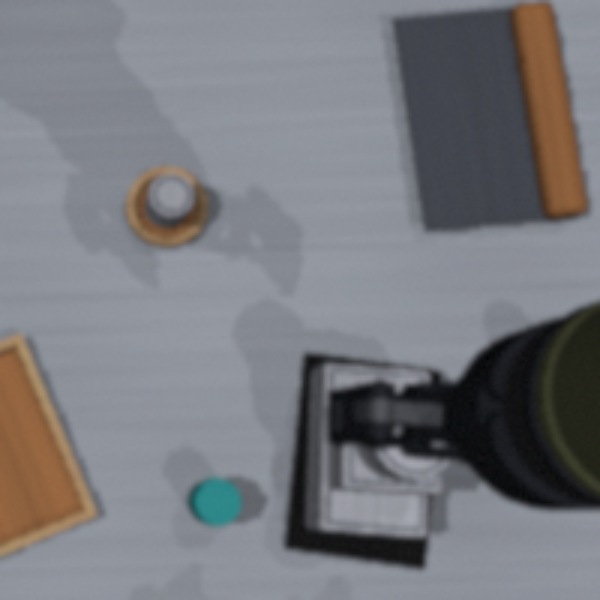

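The small tin stands in the middle of its tray at (170,200 in the crop), top at 44 mm, within 1–2 mm of centre. Next is the round tin.

```bash
python3 -m crank '{"delta_pos":[[-0.0018,-0.0018,0.02],[0,0,0.03],[0,0,0.02],[0,0,0.014],[0,0,0.008],[0,0,0.0024],[0,0,0],[0,0,0]],"roll":[0,0,0,0,0,0,0,0]}' -1 40
python3 -m crank '{"delta_pos":[[0,0,0],[0,0,0],[0,0,0],[0,0,0],[0,0,0],[0,0,0],[0,0,0],[0,0,0],[0,0,0],[0,0,0],[0,0,0],[0,0,0]],"roll":[0,0,0,0,0,0,0,0,0,0,0,0]}' 1 40
```

```text
t: 10.37
tool_pos: [0.4671, -0.2286, 0.1038]
ee_rot: [0.048, 0.999, -0.0, 0.0]
contact_force: [-0.1, 0.2, 0.6]
width: 0.0853
t: 11.37
tool_pos: [0.4669, -0.2289, 0.1039]
ee_rot: [0.048, 0.999, -0.0, 0.001]
contact_force: [0.1, 0.8, 5.9]
width: 0.0449
```

```bash
python3 -m crank '{"delta_pos":[[0,0,-0.006],[0,0,-0.015],[0,0,-0.02],[0,0,-0.02],[0,0,-0.009],[0,0,0],[0,0,0]],"roll":[0,0,0,0,0,0,0]}'
python3 -c "from h import *;go(.4415,.253,.16,84.5)"
```

```text
t: 11.95
tool_pos: [0.4664, -0.2287, 0.173]
ee_rot: [0.048, 0.999, -0.0, 0.0]
contact_force: [0.5, 0.8, -0.8]
width: 0.0454
t 11.95 pos [ 0.4664 -0.2287  0.173 ] yang 84.51 q [-0.4558  0.1946 -0.3379  1.0377 -0.     -0.3601] F [ 0.5106  0.7912 -0.7867] w 0.0454
GO [0.0708 0.4771 0.0128] rows 11.6 roll 0.01
```

```bash
python3 -m crank '{"delta_pos":[[0.003,0.02,0],[0.0045,0.03,0],[0.005,0.034,0],[0.005,0.034,0],[0.005,0.034,0],[0.005,0.034,0],[0.005,0.034,0],[0.005,0.034,0],[0.005,0.034,0],[0.005,0.034,0],[0.005,0.034,0],[0.005,0.034,0.01],[0.005,0.034,0.02],[0.005,0.03,0.03],[0.0033,0.0231,0.03],[0,0,0.005],[0,0,0],[0,0,0],[0,0,0]],"roll":[0,0,0,0,0,0,0,0,0,0,0,0,0,0,0,0,0,0,0]}'
python3 - <<'E'
from h import *
C,i,d=wrist("w6");trays(C,i);circ(C,i,262,240,420)
go(.4415,.253,.014,84.5)
E
```

```text
t: 13.53
tool_pos: [0.4418, 0.2517, 0.0793]
ee_rot: [0.048, 0.999, -0.0, 0.0]
contact_force: [0.1, 0.3, -0.5]
width: 0.0449
tray [  0 301] [ 63 415] 3760.5 [0.4962 0.0654] [82.1    38.3322] 161.51244354248047
tray [268 190] [391 289] 7391.5 [0.432 0.257] [69.8355 53.743 ] 76.46888732910156
circle [0.4266 0.2567 0.0262] rms 0.006814558519776706
t 13.58 pos [0.4422 0.2518 0.0797] yang 84.43 q [ 0.5177  0.2588 -0.489   0.8216 -0.0002  0.6149] F [-0.0699  0.6741  0.3079] w 0.0451
GO [0.0009 0.0011 0.0657] rows 1.6 roll -0.07
```

View pics/w6.png

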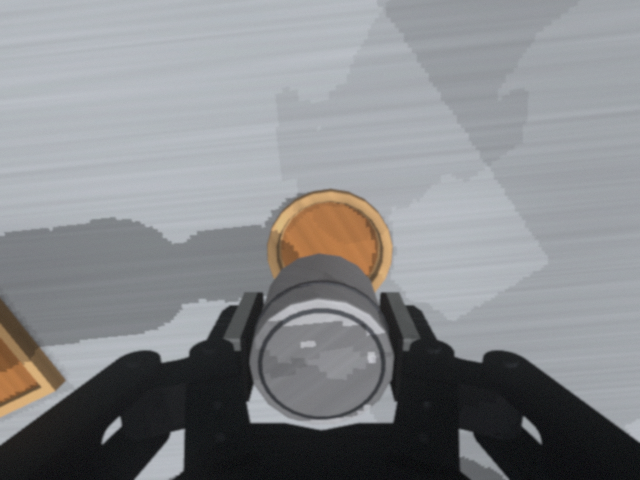

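```bash
python3 - <<'E'
from h import *
o=manip.get_obs();i=cv2.imread("pics/w6.png");C=cam("wrist",o);circ(C,i,248,240,420)
print("tin",plane(C,[[321,364]],o["tool_pos"][2]+.0361))
E
```

```text
circle [0.4401 0.2551 0.0344] rms 0.00020496708010950387
tin [[0.4423 0.2503 0.1158]]
```

```bash
python3 -m crank '{"delta_pos":[[0.0022,0.0042,0],[0,0,0.02],[0,0,0.02],[0,0,0.014],[0,0,0.008],[0,0,0.003],[0,0,0],[0,0,0],[0,0,0.002],[0,0,0.001],[0,0,0],[0,0,0]],"roll":[0,0,0,0,0,0,0,0,0,0,0,0]}'
```

```text
t: 14.58
tool_pos: [0.4398, 0.2569, 0.0111]
ee_rot: [0.048, 0.999, 0.0, 0.0]
contact_force: [0.6, 0.1, -0.9]
width: 0.0452
```

```bash
python3 -m crank '{"delta_pos":[[0,0,0.001],[0,0,0.0005],[0,0,0],[0,0,0]],"roll":[0,0,0,0]}'
```

```text
t: 14.92
tool_pos: [0.4398, 0.2569, 0.0109]
ee_rot: [0.048, 0.999, 0.0, 0.0]
contact_force: [-3.9, -2.5, 15.7]
width: 0.0451
```

Contact made. Release, rise, and go back to the stack for the square tin (tool y to 85.9°).

```bash
python3 -m crank '{"delta_pos":[[0,0,0],[0,0,0],[0,0,0],[0,0,0],[0,0,0],[0,0,0],[0,0,-0.01],[0,0,-0.02],[0,0,-0.03],[0,0,-0.035],[0,0,-0.035],[0,0,-0.01],[0,0,0]],"roll":[0,0,0,0,0,0,0,0,0,0,0,0,-1.4]}' -1
python3 -c "from h import *;go(.467,-.228,.16,85.9)"
```

```text
t: 16.0
tool_pos: [0.442, 0.2582, 0.1535]
ee_rot: [0.035, 0.999, 0.002, 0.003]
contact_force: [0.5, 0.4, -0.3]
width: 0.0856
t 16.0 pos [0.442  0.2582 0.1535] yang 85.95 q [ 0.5286  0.1899 -0.3908  0.983   0.      0.5993] F [ 0.5237  0.3618 -0.3359] w 0.0856
GO [-0.0593 -0.4832 -0.0081] rows 11.7 roll 0.05
```

```bash
python3 -m crank '{"delta_pos":[[-0.0025,-0.02,-0.005],[-0.004,-0.033,0],[-0.0043,-0.035,0],[-0.0043,-0.035,0],[-0.0043,-0.035,0],[-0.0043,-0.035,0],[-0.0043,-0.035,0],[-0.0043,-0.035,0],[-0.0043,-0.035,0],[-0.0043,-0.035,0],[-0.0043,-0.035,0],[-0.0043,-0.035,0],[-0.0043,-0.035,0],[-0.004,-0.03,0],[-0.0019,-0.0152,0],[0,0,0],[0,0,0],[0,0,0]],"roll":[0,0,0,0,0,0,0,0,0,0,0,0,0,0,0,0,0,0]}'
python3 - <<'E'
from h import *
C,i,d=wrist("w7");X=cloud(C,d)
for z in(.096,.052):
    m=(d>0)&(abs(X[...,2]-z)<.006)&(abs(X[...,0]-.468)<.07)&(abs(X[...,1]+.225)<.06);q=X[m]
    print(z,len(q),*(rect(q) if len(q)>5 else ''))
C=cam("top");p,d=manip.get_image("top");X=cloud(C,d);m=(abs(X[...,2]-.047)<.007)&(np.hypot(X[...,0]-.441,X[...,1]-.255)<.035);q=X[m]
print("round top",len(q),q[:,2].std(),q[:,2].mean(),rect(q))
cv2.imwrite("pics/t7.png",p[:,:,::-1])
go(.467,-.2285,.056,85.9)
E
```

```text
t: 17.5
tool_pos: [0.4639, -0.2284, 0.1534]
ee_rot: [0.035, 0.999, 0.001, -0.001]
contact_force: [-0.2, 0.3, -0.5]
width: 0.0856
0.096 10592 [ 0.467  -0.2285] [58.1979 58.1403] 86.02161407470703
0.052 4626 [ 0.463  -0.2294] [100.5867  65.7471] 174.47847747802734
round top 466 0.001961340830578788 0.0480643342370717 (array([0.441 , 0.2572]), array([45.0143, 43.4817]), 89.12786865234375)
t 17.6 pos [ 0.4644 -0.2282  0.1539] yang 86.01 q [-0.4568  0.2064 -0.3693  0.9962  0.0003 -0.3871] F [ 0.0842 -0.0774 -0.1338] w 0.0856
GO [-0.0027 -0.0002  0.0979] rows 2.3 roll 0.11
```

View pics/t7.png

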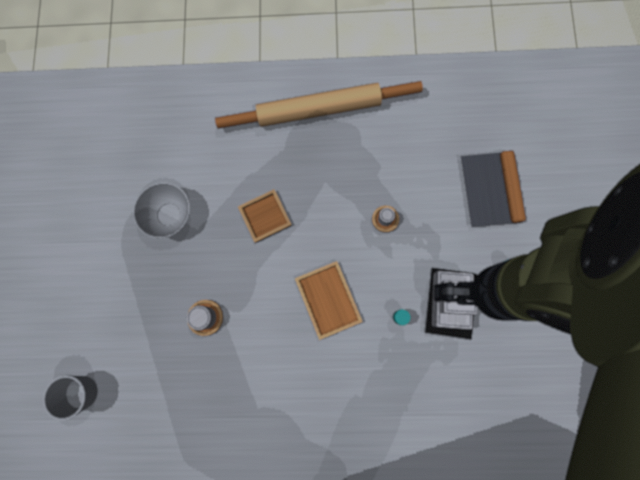

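The top view shows the round tin in its tray at (205,317), top at 48 mm and 1.5 mm off centre; the small tin is fine at (386,217). Next is the square tin.

```bash
python3 -m crank '{"delta_pos":[[-0.0027,-0.0004,0.02],[0,0,0.03],[0,0,0.02],[0,0,0.014],[0,0,0.008],[0,0,0.0037],[0,0,0],[0,0,0]],"roll":[0,0,0,0,0,0,0,0]}' -1 50
python3 -m crank '{"delta_pos":[[0,0,0],[0,0,0],[0,0,0],[0,0,0],[0,0,0],[0,0,0],[0,0,0],[0,0,0],[0,0,0],[0,0,0],[0,0,0]],"roll":[0,0,0,0,0,0,0,0,0,0,0]}' 1 50
python3 -m crank '{"delta_pos":[[0,0,-0.006],[0,0,-0.015],[0,0,-0.02],[0,0,-0.02],[0,0,-0.009],[0,0,0],[0,0,0]],"roll":[0,0,0,0,0,0,0]}'
python3 -c "from h import *;go(.646,.136,.1,115.2)"
```

```text
t: 18.27
tool_pos: [0.468, -0.2299, 0.0593]
ee_rot: [0.035, 0.999, -0.0, 0.0]
contact_force: [0.2, 0.2, 0.6]
width: 0.0853
t: 19.18
tool_pos: [0.4683, -0.2304, 0.0597]
ee_rot: [0.036, 0.999, -0.0, 0.001]
contact_force: [-0.3, 0.4, 6.5]
width: 0.0575
t: 19.77
tool_pos: [0.4676, -0.2302, 0.1286]
ee_rot: [0.036, 0.999, -0.0, 0.0]
contact_force: [0.4, -0.3, -1.7]
width: 0.0574
t 19.77 pos [ 0.4676 -0.2302  0.1286] yang 85.91 q [-0.4575  0.2323 -0.3983  0.9394 -0.0001 -0.3861] F [ 0.3871 -0.3043 -1.7378] w 0.0574
GO [-0.1518  0.378   0.0286] rows 9.8 roll -29.29
```

```bash
python3 -m crank '{"delta_pos":[[-0.0075,0.019,0],[-0.011,0.028,0],[-0.013,0.033,0],[-0.013,0.033,0],[-0.013,0.033,0],[-0.013,0.033,0],[-0.013,0.033,0],[-0.013,0.033,0],[-0.013,0.033,0],[-0.013,0.033,0],[-0.013,0.033,0],[-0.013,0.033,0],[-0.012,0.028,0],[0,0,0.005],[0,0,0.01],[0,0,0.01],[0,0,0.01],[0,0,0.0],[0,0,0],[0,0,0]],"roll":[0,0,0,0,0,0,0,0,0,0,0,0,0,-5.8,-6,-6,-6,-5.5,0,0]}'
python3 - <<'E'
from h import *
C,i,d=wrist("w8");trays(C,i);go(.646,.136,.0107,115.2)
o=manip.get_obs();X=cloud(C,d);zt=o["tool_pos"][2]+.0363
m=(d>0)&(abs(X[...,2]-zt)<.004)&(np.hypot(X[...,0]-o["tool_pos"][0],X[...,1]-o["tool_pos"][1])<.045);print(rect(X[m]),m.sum())
E
```

```text
t: 21.43
tool_pos: [0.6554, 0.1623, 0.0919]
ee_rot: [-0.217, 0.976, -0.0, -0.001]
contact_force: [0.2, 0.3, -1.3]
width: 0.0575
tray [117 453] [173 479] 1037.5 [0.8552 0.1148] [41.012  23.0937] 114.96136283874512
tray [213 145] [361 284] 13367.5 [0.6459 0.1356] [82.8573 82.8351] 25.03847312927246
tray [604   0] [639  29] 581.5 [0.4772 0.2464] [20.6223 13.1778] 115.0618782043457
t 21.48 pos [0.6559 0.1623 0.0926] yang 115.06 q [ 0.2426  0.5335 -0.0419  0.9968  0.     -0.1947] F [ 1.0561 -0.0582 -1.41  ] w 0.0574
GO [ 0.02   -0.0197  0.0819] rows 2.1 roll -0.14
(array([0.654 , 0.1599]), array([85.4004, 58.0218]), 114.76657485961914) 29844
```

View pics/w8.png

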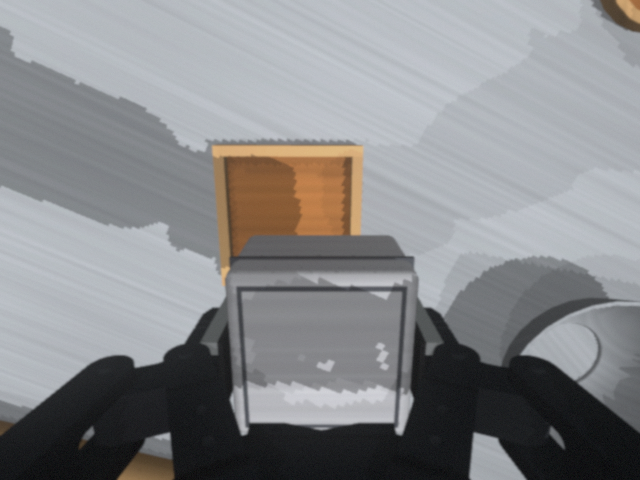

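The tray is square in view at (288,215), the tin is centred at about (321,347), and my move overshot by about 28 mm. I work out the shift.

```bash
python3 - <<'E'
from h import *
o=manip.get_obs();C=cam("wrist",o)
print("tin",plane(C,[[321.5,347]],o["tool_pos"][2]+.0363), plane(C,[[228,271],[415,271],[240,425],[405,425]],o["tool_pos"][2]+.0363))
E
```

```text
tin [[0.6505 0.1584 0.1289]] [[0.6395 0.1235 0.1289]
 [0.6167 0.1724 0.1289]
 [0.6879 0.1465 0.1289]
 [0.6651 0.1954 0.1289]]
```

```bash
python3 -m crank '{"delta_pos":[[0.009,-0.0092,0],[0.0098,-0.01,0],[0,0,0.015],[0,0,0.02],[0,0,0.018],[0,0,0.012],[0,0,0.006],[0,0,0.004],[0,0,0],[0,0,0],[0,0,0]],"roll":[0,0,0,0,0,0,0,0,0,0,0]}'
python3 -c "from h import *;go(.6469,.137,.0107,115.2)"
```

```text
t: 22.4
tool_pos: [0.6484, 0.1373, 0.0197]
ee_rot: [-0.218, 0.976, -0.0, 0.001]
contact_force: [-0.3, 0.1, -1.0]
width: 0.0575
t 22.4 pos [0.6484 0.1373 0.0197] yang 115.21 q [ 0.2086  0.5741 -0.1573  0.8377 -0.     -0.2314] F [-0.3171  0.1431 -1.0071] w 0.0575
GO [0.0015 0.0004 0.009 ] rows 0.2 roll 0.01
```

```bash
python3 -m crank '{"delta_pos":[[0.001,0,0.004],[0,0,0.003],[0,0,0.001],[0,0,0],[0,0,0.001],[0,0,0.0005],[0,0,0],[0,0,0]],"roll":[0,0,0,0,0,0,0,0]}'
```

```text
t: 23.07
tool_pos: [0.6467, 0.1367, 0.0108]
ee_rot: [-0.218, 0.976, -0.0, 0.0]
contact_force: [-5.3, -1.2, 11.1]
width: 0.0575
```

```bash
python3 -m crank '{"delta_pos":[[0,0,0],[0,0,0],[0,0,0],[0,0,0],[0,0,0],[0,0,-0.01],[0,0,-0.02],[0,0,-0.03],[0,0,-0.035],[0,0,-0.02],[0,0,0],[0,0,0],[0,0,0],[0,0,0],[0,0,0],[0,0,0]],"roll":[0,0,0,0,0,0,0,0,0,0,6.2,6.2,6.2,6.2,6,0]}' -1
python3 -c "from h import *;go(.465,-.2285,.12,84.4)"
```

```text
t: 24.4
tool_pos: [0.6468, 0.1367, 0.1249]
ee_rot: [0.05, 0.999, 0.0, 0.0]
contact_force: [0.0, -0.1, -0.2]
width: 0.0855
t 24.4 pos [0.6468 0.1367 0.1249] yang 84.26 q [ 0.2083  0.4825 -0.0464  1.0414 -0.      0.3084] F [ 0.0413 -0.0679 -0.1701] w 0.0855
GO [ 0.1444 -0.3815  0.0047] rows 9.8 roll -0.14
```

```bash
python3 -m crank '{"delta_pos":[[0.0074,-0.0195,0],[0.011,-0.03,0],[0.0126,-0.0332,0],[0.0126,-0.0332,0],[0.0126,-0.0332,0],[0.0126,-0.0332,0],[0.0126,-0.0332,0],[0.0126,-0.0332,0],[0.0126,-0.0332,0],[0.0126,-0.0332,0],[0.0126,-0.0332,0],[0.0126,-0.0332,0],[0,0,0],[0,0,0],[0,0,0]],"roll":[0,0,0,0,0,0,0,0,0,0,0,0,0,0,0]}'
python3 - <<'E'
from h import *
C,i,d=wrist("w9");X=cloud(C,d)
m=(d>0)&(abs(X[...,2]-.052)<.006)&(abs(X[...,0]-.468)<.08)&(abs(X[...,1]+.225)<.06);q=X[m];print(len(q),*rect(q))
C=cam("top");p,d=manip.get_image("top");X=cloud(C,d);m=(abs(X[...,2]-.047)<.007)&(np.hypot(X[...,0]-.646,X[...,1]-.137)<.05);q=X[m]
print("square top",len(q),q[:,2].std(),q[:,2].mean(),rect(q))
cv2.imwrite("pics/t9.png",p[:,:,::-1])
go(.4655,-.229,.01,84.4)
E
```

```text
t: 25.65
tool_pos: [0.466, -0.2289, 0.1245]
ee_rot: [0.048, 0.999, 0.0, 0.0]
contact_force: [-0.7, 0.6, -0.0]
width: 0.0852
19419 [ 0.4647 -0.2298] [104.0096  66.2193] 174.38461303710938
square top 842 0.0017923823972995107 0.04803282508175192 (array([0.6453, 0.1372]), array([59.4638, 57.66  ]), 25.627426147460938)
t 25.75 pos [ 0.4664 -0.2281  0.1243] yang 84.55 q [-0.4551  0.2331 -0.4082  0.9293  0.0003 -0.36  ] F [0.5523 0.0796 0.1979] w 0.0856
GO [ 0.0008 -0.001   0.1143] rows 2.7 roll 0.15
```

View pics/w9.png

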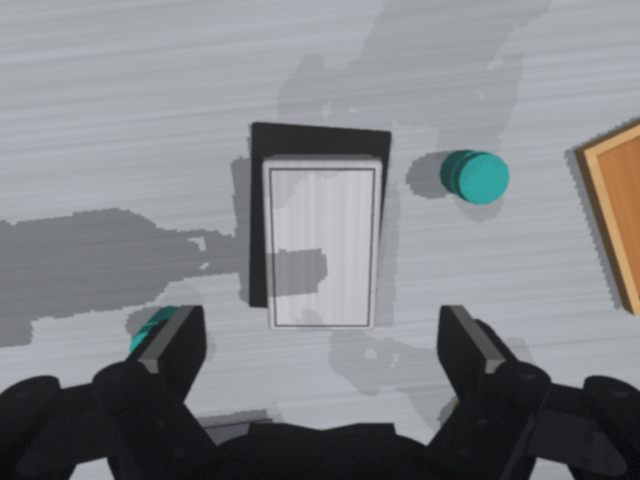

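The square tin is flat, 1–2 mm off centre. The view shows the oblong tin at (322,243) between the fingers, and the turquoise tins are clear of them.

```bash
python3 -m crank '{"delta_pos":[[0.0013,-0.0013,0.02],[0,0,0.03],[0,0,0.03],[0,0,0.016],[0,0,0.01],[0,0,0.005],[0,0,0],[0,0,0]],"roll":[0.15,0,0,0,0,0,0,0]}' -1 60
python3 -m crank '{"delta_pos":[[0,0,0],[0,0,0],[0,0,0],[0,0,0],[0,0,0],[0,0,0],[0,0,0],[0,0,0],[0,0,0],[0,0,0]],"roll":[0,0,0,0,0,0,0,0,0,0]}' 1 60
python3 -m crank '{"delta_pos":[[0,0,-0.006],[0,0,-0.015],[0,0,-0.02],[0,0,-0.025],[0,0,-0.009],[0,0,0],[0,0,0]],"roll":[0,0,0,0,0,0,0]}'
python3 -c "from h import *;go(.4715,.008,.088,110.9)"
```

```text
t: 26.42
tool_pos: [0.4652, -0.23, 0.0138]
ee_rot: [0.05, 0.999, -0.0, 0.0]
contact_force: [0.5, 0.5, 0.7]
width: 0.0856
t: 27.25
tool_pos: [0.4656, -0.2305, 0.0146]
ee_rot: [0.05, 0.999, -0.0, 0.001]
contact_force: [0.5, 1.2, 4.9]
width: 0.0653
t: 27.83
tool_pos: [0.4646, -0.2303, 0.0882]
ee_rot: [0.05, 0.999, -0.0, 0.001]
contact_force: [0.0, 0.3, -2.7]
width: 0.065
t 27.83 pos [ 0.4646 -0.2303  0.0882] yang 84.26 q [-0.4602  0.2663 -0.4565  0.8469 -0.0001 -0.3599] F [ 0.046   0.3437 -2.7444] w 0.065
GO [0.017  0.2378 0.0001] rows 5.7 roll -26.64
```

```bash
python3 -m crank '{"delta_pos":[[0.0012,0.017,0],[0.0018,0.026,0],[0.0023,0.032,0],[0.0023,0.032,0],[0.0023,0.032,0],[0.0023,0.032,0],[0.0023,0.032,0],[0.0025,0.0348,0],[0,0,0],[0,0,0],[0,0,0],[0,0,0],[0,0,0],[0,0,0],[0,0,0]],"roll":[0,0,0,0,0,0,0,0,-5.5,-5.5,-5.5,-5.5,-4.6,0,0]}'
python3 - <<'E'
from h import *
C,i,d=wrist("w10");trays(C,i);go(.4715,.008,.0096,110.9)
E
```

```text
t: 29.08
tool_pos: [0.4701, 0.0082, 0.0868]
ee_rot: [-0.18, 0.984, 0.0, -0.001]
contact_force: [1.2, 0.4, -2.6]
width: 0.065
tray [238 139] [405 176] 5885.5 [ 0.4193 -0.012 ] [90.8722 19.8426] 110.70396614074707
t 29.13 pos [0.4703 0.0081 0.087 ] yang 110.73 q [ 0.0173  0.1873 -0.5631  0.8223 -0.     -0.3445] F [-0.3186  0.0132 -2.9714] w 0.0655
GO [-0.0012 -0.0006  0.0774] rows 1.9 roll -0.17
```

View pics/w10.png

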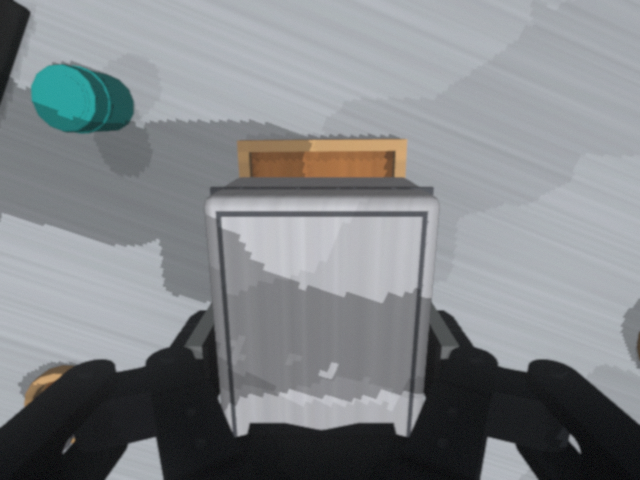

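```bash
python3 - <<'E'
from h import *
o=manip.get_obs();C=cam("wrist",o);x=np.array([np.cos(np.radians(200.8)),np.sin(np.radians(200.8))]);y=np.array([np.cos(np.radians(110.8)),np.sin(np.radians(110.8))])
a=plane(C,[[321.5,139]],.011)[0,:2]-.065*x
for v in(195,200): 
  b=plane(C,[[322.5,v]],o["tool_pos"][2]+.0374)[0,:2]-.052*x
  print("tray",a,"tin",b,"tool shift",(a-b)@x,(a-b)@y,"tray-tcp",(a-o["tool_pos"][:2])@x,(a-o["tool_pos"][:2])@y)
E
```

```text
tray [0.4711 0.0073] tin [0.4693 0.0067] tool shift -0.0019286665129938474 -4.034823971929389e-05 tray-tcp -0.00044633348147438985 -0.001013977798071808
tray [0.4711 0.0073] tin [0.4706 0.0072] tool shift -0.0005628589747036487 -3.938514050034314e-05 tray-tcp -0.00044633348147438985 -0.001013977798071808
```

Aligned within about 1 mm. I lower it.

```bash
python3 -m crank '{"delta_pos":[[-0.001,0,0.01],[0,0,0.02],[0,0,0.02],[0,0,0.012],[0,0,0.007],[0,0,0.003],[0,0,0],[0,0,0.002],[0,0,0.002],[0,0,0],[0,0,0]],"roll":[0,0,0,0,0,0,0,0,0,0,0]}'
```

```text
t: 30.05
tool_pos: [0.4725, 0.0085, 0.0125]
ee_rot: [-0.181, 0.983, -0.0, 0.0]
contact_force: [-0.4, -0.1, -2.0]
width: 0.0647
```

```bash
python3 -m crank '{"delta_pos":[[0,0,0.0015],[0,0,0.001],[0,0,0.0005],[0,0,0],[0,0,0.0005],[0,0,0],[0,0,0]],"roll":[0,0,0,0,0,0,0]}'
```

```text
t: 30.63
tool_pos: [0.4724, 0.0085, 0.0095]
ee_rot: [-0.181, 0.983, -0.0, 0.0]
contact_force: [-4.4, -0.6, 11.5]
width: 0.065
```

Contact made. Release, retreat up and clear of the top view, then check.

```bash
python3 -m crank '{"delta_pos":[[0,0,0],[0,0,0],[0,0,0],[0,0,0],[0,0,0],[0,0,-0.01],[0,0,-0.02],[0,0,-0.03],[0,0,-0.035],[0,0,-0.035],[0,0,-0.035],[0,0,-0.035],[0,0,-0.02],[0,0,0]],"roll":[0,0,0,0,0,0,0,0,0,0,0,0,0,0]}' -1
python3 -m crank '{"delta_pos":[[0,-0.02,0],[0,-0.03,0],[0,-0.03,0],[0,-0.03,0],[0,-0.03,0],[0,-0.03,0],[0,-0.03,0],[0,-0.03,0],[0,-0.03,0],[0,-0.02,0],[0,0,0],[0,0,0],[0,0,0],[0,0,0]],"roll":[0,0,0,0,0,0,0,0,0,0,0,0,0,0]}'
python3 - <<'E'
from h import *
C=cam("top");p,d=manip.get_image("top");X=cloud(C,d)
for n,x,y,r,z in(("small",.633,-.112,.03,.043),("round",.441,.255,.035,.047),("square",.646,.137,.05,.047),("oblong",.4715,.008,.065,.047)):
    m=(abs(X[...,2]-z)<.007)&(np.hypot(X[...,0]-x,X[...,1]-y)<r);q=X[m]
    A=np.c_[q[:,:2]-q[:,:2].mean(0),np.ones(len(q))];f=np.linalg.lstsq(A,q[:,2],rcond=None)[0]
    print(n,len(q),q[:,2].mean(),"slope deg",np.degrees(np.hypot(*f[:2])),*rect(q))
cv2.imwrite("pics/t11.png",p[:,:,::-1])
s,_=manip.get_image("scene");cv2.imwrite("pics/s11.png",s[:,:,::-1])
print(manip.get_obs()["tool_pos"],manip.get_obs()["contact_force"])
E
```

```text
t: 31.8
tool_pos: [0.475, 0.0086, 0.2344]
ee_rot: [-0.181, 0.983, -0.001, 0.004]
contact_force: [0.6, -0.4, -1.5]
width: 0.0856
t: 32.97
tool_pos: [0.5714, -0.2521, 0.2285]
ee_rot: [-0.182, 0.983, 0.0, -0.0]
contact_force: [0.9, 0.2, -0.2]
width: 0.0856
small 182 0.04393152667305484 slope deg 2.906622572713145 [ 0.6322 -0.1098] [28.7926 27.5949] 35.039039611816406
round 464 0.04801847625865134 slope deg 1.1382937945744622 [0.441  0.2571] [44.6996 43.3545] 89.23503875732422
square 839 0.04813636319037174 slope deg 1.0365669725734687 [0.6448 0.137 ] [58.7482 57.7043] 25.631025314331055
oblong 1896 0.04814189642688669 slope deg 0.356101899568892 [0.4716 0.009 ] [104.0555  65.889 ] 20.992719650268555
[ 0.5716 -0.2521  0.2288] [-0.0739 -0.3241 -0.4419]
```

View pics/t11.png

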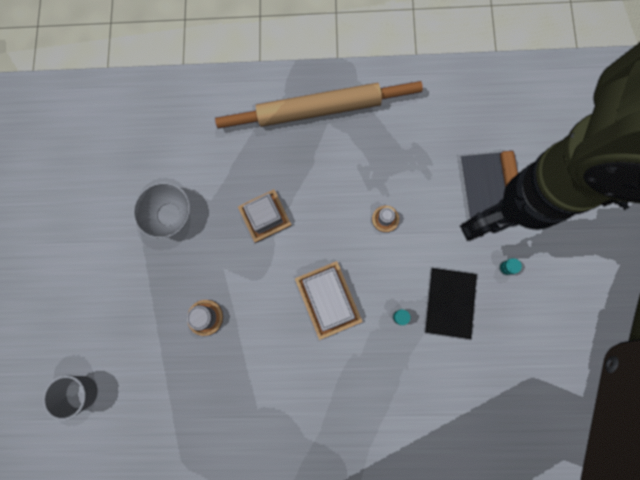

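View pics/s11.png

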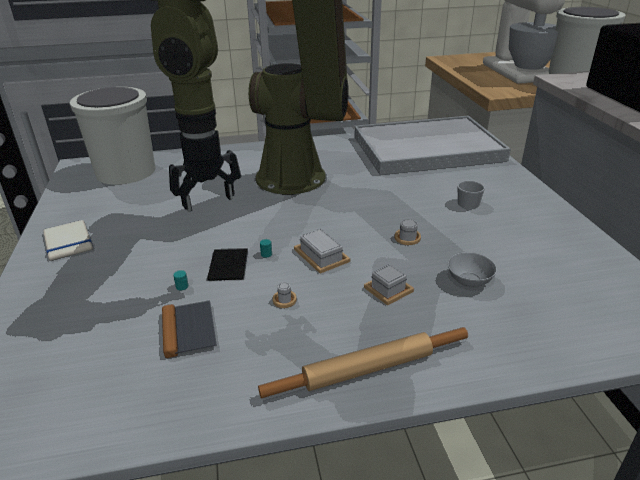

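Both views show all four tins upright in their own trays: square (265,213), small (386,216), round (205,317) and oblong (328,300) in the top view. The scraper, bowl and turquoise tins have not moved, so I hand in.

```bash
python3 -c "from station import manip;print(manip.hand_in())"
```

```text
the job is handed in; nothing more can be done
None
```

I took the stack apart from the top down and lowered each tin into its own tray. In each case I released it only after the wrist force showed contact with the tray floor (10–16 N). I handed the job in at about 33 s, with the gripper open and well clear.

**Position:** In the last top-camera check, every tin was about 1–2 mm or less from its tray's centre. Rotation matched within about half a degree for the square and oblong tins.

**Height and tilt:** Lid heights came out at 44 mm for the small tin and 48 mm for the other three. That is what flat standing should give, allowing for the depth camera reading about 1 mm high.

**One noisy check:** The small tin's lid showed a 2.9° slope, against 0.4–1.1° for the others. I put that down to few, noisy depth pixels, since the tin looks upright in both views.

**Bystanders:** The scraper, the bowl and the two turquoise tins looked unmoved. I judged the scraper from the scene view, because the arm hid part of it from above.

The pictures viewed came to 14, the full budget.

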